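# Put the lock sample tote back in its display bay

## Task

Somebody has left a drinks can in the empty bay of the counter display stand. Take it out and stand it upright on the table, clear of the stand; then carry the open tote of loose lock samples level to that bay and set it down gently, flat on the deck behind the lip, with all four samples still in it. Do not tip the can, and leave the other tote, the bottle and the mug where they are.

Things in the scene. Friction and masses are not known exactly. Their poses are not given: they have to be found in the camera images.
- stand: Display stand, fixed. Origin on the table under the middle of its two bays; x from its open front to its back, y to the left of one facing it, z up. White plinth x -117..+137 mm, y -165..+165; its top, the deck, 40 mm above the table. Three 22 mm square uprights, 370 mm high, at x 134, y 0 and +-154. Display knobs up to 390 mm high are fixed on its shelf at x over 20.
- bay_left (a point): Centre of the left bay (stand x 0, y +80 mm) on the deck, axes as the stand. Bays are 214 mm deep (x) and 150 mm wide (y). One bay holds the other tote, the other only the can; which is which varies. Their side rails, the divider between them and the rear stop are 10 mm thick, tops 55 mm above the table.
- bay_right (a point): Centre of the right bay (stand x 0, y -80 mm) on the deck, axes and size as the left bay.
- lip (a point): Middle of the top of the front lip of both bays: stand x -112 mm, 10 mm thick, 52 mm above the table, 12 mm above the deck.
- shelf_edge (a point): Middle of the lower front edge of the clear shelf over both bays: stand x -20 mm, 275 mm above the table. The shelf runs back to x +123; its aluminium front edge reaches up to 289 mm. Three flat brackets (6 mm thick) hang 20 mm below it along y 0 and +-154, from x -7 back.
- tote: Open sample tote on the table: grey tray 190 mm long (x) by 120 mm wide (y), rim 18 mm high, walls and floor 4 mm thick, with a fixed arch handle along its length, both ends alike. Origin: centre of its underside, z up. About 0.3 kg, with its loose samples 0.6 to 0.95 kg. It may go into a bay either end first.
- tote_handle (a point): Middle of the tote's straight handle bar, 92 mm above the tote's underside, axes as the tote. The bar is flat-sided: 14 mm thick (y), 16 mm tall (z), x -50 to +50 mm. From its ends 10 mm round struts slope down to x +-90, z 45 and drop into the tray. The tote is 100 mm high overall; the samples reach at most 56 mm above its underside.
- stock_tote: The other tote, same shape, about 0.9 kg, lock cylinders fixed in it; stands in one bay and stays there. Origin and axes as the tote.
- can: Slim drinks can, full and closed, 53 mm diameter, 135 mm high, about 0.28 kg, standing in the middle of the bay that is to be cleared, under the shelf. Origin: centre of its underside; z along its axis.
- knob_a_mid (a point): Middle of a loose brass door knob lying in the tote: round, 52 mm diameter, 64 mm long along its own x. It can roll.
- knob_b_mid (a point): Middle of a loose steel door knob, as the other.
- cylinder_a_mid (a point): Middle of a loose brass profile lock cylinder lying in the tote: 66 mm long (x), 33 mm wide, 17 mm high.
- cylinder_b_mid (a point): Middle of a loose steel profile lock cylinder, as the other.
- water: Bystander: closed clear water bottle, 64 mm diameter, 200 mm high, standing on the table between the tote and the stand or beyond. Origin: centre of its underside.
- mug: Bystander: white mug beside the tote, 76 mm diameter, 92 mm high, with a handle on its own +y side reaching about 30 mm out. Origin: centre of its underside.
There are look-alikes about, which are no part of the job. Leave any orange look-alike of the tote alone.

How it is judged:
On the way, in this order (a step that is already met when the one before it is completed fails the run):
1. the can has been stood upright on the table, clear of the stand, and let go (height (world z) of can below 0.008 m and angle between can's own z axis and vertical below 0.1 rad and (x of can in the frame of stand below -0.145 m or x of can in the frame of stand above 0.172 m or y of can in the frame of stand below -0.192 m or y of can in the frame of stand above 0.192 m) and linear speed of can below 0.03 m/s and contact force between can and the fingers below 0.3 N), for 0.2 s.
2. the tote has been lifted and carried off the table (height (world z) of tote above 0.035 m), for 0.1 s.
At the end, for the whole second after the job is handed in: Tote released, at rest, level (3 deg) on the deck of the can's former bay (centre within 16 mm lengthwise, 20 mm sideways, 6 mm in height), all four samples in it; can upright on the table outside the stand's footprint; other tote within 25 mm of where it was (((x of tote in the frame of bay_left between -0.016 and 0.016 m and y of tote in the frame of bay_left between -0.02 and 0.02 m and z of tote in the frame of bay_left between -0.005 and 0.006 m) or (x of tote in the frame of bay_right between -0.016 and 0.016 m and y of tote in the frame of bay_right between -0.02 and 0.02 m and z of tote in the frame of bay_right between -0.005 and 0.006 m)) and angle between tote's own z axis and vertical below 0.05 rad and linear speed of each of tote, can below 0.02 m/s and x of knob_a_mid in the frame of tote between -0.092 and 0.092 m and y of knob_a_mid in the frame of tote between -0.057 and 0.057 m and z of knob_a_mid in the frame of tote between 0 and 0.06 m and x of knob_b_mid in the frame of tote between -0.092 and 0.092 m and y of knob_b_mid in the frame of tote between -0.057 and 0.057 m and z of knob_b_mid in the frame of tote between 0 and 0.06 m and x of cylinder_a_mid in the frame of tote between -0.092 and 0.092 m and y of cylinder_a_mid in the frame of tote between -0.057 and 0.057 m and z of cylinder_a_mid in the frame of tote between 0 and 0.06 m and x of cylinder_b_mid in the frame of tote between -0.092 and 0.092 m and y of cylinder_b_mid in the frame of tote between -0.057 and 0.057 m and z of cylinder_b_mid in the frame of tote between 0 and 0.06 m and height (world z) of can below 0.008 m and angle between can's own z axis and vertical below 0.1 rad and (x of can in the frame of stand below -0.145 m or x of can in the frame of stand above 0.172 m or y of can in the frame of stand below -0.192 m or y of can in the frame of stand above 0.192 m) and distance of stock_tote from where it was at the start of the episode below 0.025 m); the robot touches nothing.
It fails at once if a sample has left the tote (not ((x of knob_a_mid in the frame of tote between -0.092 and 0.092 m and y of knob_a_mid in the frame of tote between -0.057 and 0.057 m and z of knob_a_mid in the frame of tote between 0 and 0.06 m) and (x of knob_b_mid in the frame of tote between -0.092 and 0.092 m and y of knob_b_mid in the frame of tote between -0.057 and 0.057 m and z of knob_b_mid in the frame of tote between 0 and 0.06 m) and (x of cylinder_a_mid in the frame of tote between -0.092 and 0.092 m and y of cylinder_a_mid in the frame of tote between -0.057 and 0.057 m and z of cylinder_a_mid in the frame of tote between 0 and 0.06 m) and (x of cylinder_b_mid in the frame of tote between -0.092 and 0.092 m and y of cylinder_b_mid in the frame of tote between -0.057 and 0.057 m and z of cylinder_b_mid in the frame of tote between 0 and 0.06 m))).
It fails at once if the tote is tipped more than 20 degrees (angle between tote's own z axis and vertical above 0.35 rad).
It fails at once if the can is tipped more than 35 degrees (angle between can's own z axis and vertical above 0.61 rad).
It fails at once if the tote is banged down on the stand (over 80 N) (contact force between tote and stand above 80 N).
It fails at once if the other tote, the bottle or the mug is moved more than 25 mm (distance of any of stock_tote, water, mug from where it was at the start of the episode above 0.025 m).
It also fails if it takes over 64 s, if anything falls off the work surface, if the arm or the gripper's body presses on something with over 40 N, if the wrist force passes 120 N, or if a joint passes its speed limit or range.

## Robot

A 6-joint arm with a two-finger parallel gripper is mounted at the origin on the work surface. World frame = base frame: x ahead of the robot, y to its left, z up, the work surface at z = 0. Lengths are in m, angles in rad, forces in N, time in s.
With the tool pointing down it reaches from about 0.25 to 0.775 m from the base axis. Payload 4 kg.
Tool frame: the origin (TCP) lies midway between the tips of the shut fingers; the grasp point (between the pads) lies grip_point_offset behind it (grip_point_offset is the distance from the TCP to the grasp point, in m); z points along the fingers, y is the line along which they close (so a half turn about z gives the same grasp; the last joint's range is limited). The gripper opens to 94 mm and grips with 3 to 60 N. Pads are 16 mm wide; open, the fingers measure 119 mm over their backs; the gripper's body (75 mm by 177 mm) begins 78 mm behind the grasp point.
Start: joints at [-1.234, 0.087, 1.371, -0, 1.684, -0.103], TCP at [0.234, -0.498, 0.206] pointing down, gripper open.
Joint ranges: [-3.1, 3.1], [-0.76, 2.03], [0.27, 2.55], [-1.08, 4.22], [0.17, 2.65], [-2.57, 2.57]. Speed limits (rad/s): [2.79, 2.79, 3.14, 3.14, 3.14, 3.14].

## Interface

Orientations are given as [roll, pitch, yaw] about the fixed x, y, z axes, in that order (R = Rz(yaw) Ry(pitch) Rx(roll)).
In Python, from bench import * gives the robot as it stands. The module is installed in compiled form; this text tells all that it offers.
- The arm moves only by the tool apply_moves, never from a script. Its argument "commands" is a list of rows, each a list of 7 numbers: the turn, a rotation vector about the world's x, y, z in rad, then the shift along the world's x, y, z in m, then the opening in per cent of the stroke, from 0 (shut) to 100 (fully open). In form: [[ax, ay, az, x, y, z, jaw], ...]. A call has exactly 5 rows; each row is the pose to reach, as a shift and turn from the pose commanded when the call began; what a row does not reach only later rows make up. A row lasts 1/10 s, in which the tool goes at most 50 mm and 8.59 degrees, less where a joint would pass 70% of its speed; a pose out of reach is approached as far as the arm can. A call with a gripper value outside its range is refused whole. The fingers move at their own pace and stop on an object; the grip force is fixed at half the most. Time passes only in rows, so rows that repeat a pose let the fingers close, or fill a call up. It gives the time, the measured TCP pose, the force, the opening and the grip force at its end, in the units of the state.
- get_obs(): the state, without advancing time (a new reading comes with each control period).
- snapshot(name): name is "scene" or "top" or "wrist"; returns a dict with "pixels" (420x560x3 uint8, red, green, blue), "vertical_fov" (degrees; the focal length in pixels is half the picture's height over the tangent of half this angle, whatever the lens; pixels are square), "cx", "cy" (the principal point, pixels), "rvec" (rotation vector, rad) and "tvec" (3), from world to camera coordinates, as OpenCV has them. Camera axes: x right, y down, z forward; pixel columns grow to the right and rows downward; lengths in m; the calibration is good to about 2 mm. A picture is of the moment at which its call begins. There is no depth.
- close_job(): hands the job in; it is judged then, once.
Trained networks look in the newest picture that a camera, given by its name, has taken for a name from the list of things; names that differ only in an ending like _2 or _b are one class to them, and where a whole thing is asked for, a point or a joint stands for the part that bears it (a point fixed in the world has none). Each returns a list of dicts, best first, with "score" (0 to 1); they miss things now and then, are a little off and sometimes report something else, mostly with a low value. They report only what shows in the picture. A call takes as long as a camera call. They do not tell look-alikes from the thing itself.
- masks_of(camera, query): "mask" (420x560 bool, what is visible of it) and "extent" ([left, top, right, bottom] in pixels, round what is visible of it).
- place_of(camera, query): "pixel" ([column, row] in pixels: a listed point, or the origin of a listed thing).
The state is a dict: "time": time; "joint_positions": joint angles; "qvel": joint speeds; "joint_torque": joint torques, N m; "tool_pos": TCP position; "ee_rot": TCP orientation; "wrist_force": force on the tool from outside, world axes, zero at the start; "wrist_torque": the same for the moment, N m; "width": finger opening in m; "finger_force": force on a finger pad.
Only numpy, scipy, OpenCV 4.12 (cv2) and the standard library are available. Lean on these libraries where they do the work, as an engineer would, in place of code of your own. Each camera call takes 0.05 s, during which the arm holds its last target. There are 200 camera calls.

## Working session

There is one attempt and no reset: what is moved stays moved. The work goes in short steps, Python scripts to look and compute and a tool call to move; the robot and the scene stay as the last step left them, time stands still between calls to the robot, and variables do not carry over. Pictures are saved under pics/ and viewed, at most 10 in all, crops included, and the job is handed in when it is done.

Besides the shell and the picture viewer there is one more tool, called after "Request:" by a JSON object that holds its "op" and its "data". apply_moves: Moves the arm, as the interface text tells. Its arguments: {"type":"object","properties":{"commands":{"type":"array"}},"required":["commands"]}

```bash
mkdir -p pics; cat > h.py <<'E'
from bench import *
import numpy as np, cv2
def shot(cam, save=None):
    s=snapshot(cam)
    if save: cv2.imwrite('pics/'+save+'.png', s['pixels'][:,:,::-1])
    return s
def cal(s):
    f=210/np.tan(np.radians(s['vertical_fov'])/2)
    K=np.array([[f,0,s['cx']],[0,f,s['cy']],[0,0,1]]); return K,cv2.Rodrigues(np.array(s['rvec'],float))[0],np.array(s['tvec'],float).ravel()
def ray(s,px):
    K,R,t=cal(s); d=R.T@np.linalg.inv(K)@np.array([px[0],px[1],1.]); return -R.T@t,d
def onz(s,px,z):
    c,d=ray(s,px); return c+d*(z-c[2])/d[2]
def proj(s,P):
    K,R,t=cal(s); q=(K@(R@np.atleast_2d(P).T+t[:,None])).T; return q[:,:2]/q[:,2:]
E
python3 - <<'E'
from h import *
np.set_printoptions(precision=3,suppress=True)
print(get_obs())
Z=dict(stand=0,bay_left=.04,bay_right=.04,lip=.052,shelf_edge=.275,tote=0,tote_handle=.092,stock_tote=.04,can=.04,water=0,mug=0)
for c in ('scene','top'):
    s=shot(c,c); print(c,s['vertical_fov'],s['cx'],s['cy'],'campos',ray(s,(0,0))[0])
    for k,z in Z.items():
        for r in place_of(c,k)[:3]: print(k,round(r['score'],2),np.array(r['pixel']),onz(s,r['pixel'],z))
E
```

```text
{'time': 0.0, 'joint_positions': array([-1.234,  0.088,  1.372, -0.   ,  1.684, -0.103]), 'qvel': array([-0.002, -0.001,  0.001, -0.   ,  0.   , -0.001]), 'joint_torque': array([  0.001, -34.018, -30.242,   0.072,   0.033,  -0.   ]), 'tool_pos': array([ 0.234, -0.497,  0.204]), 'ee_rot': array([-3.139, -0.   ,  0.44 ]), 'wrist_force': array([ 0.484,  0.579, -0.336]), 'wrist_torque': array([ 0.078, -0.006, -0.048]), 'finger_force': 0.0, 'width': 0.0942947592369535}
scene 52.223519948396756 276.9892796029564 206.7249564345875 campos [ 0.896 -0.604  1.068]
stand 0.69 [382.2 211.6] [0.636 0.214 0.   ]
stand 0.33 [262.9 276.7] [ 0.5   -0.194  0.   ]
bay_left 0.73 [386.7 182. ] [0.595 0.293 0.04 ]
bay_left 0.48 [384.4 209.2] [0.646 0.196 0.04 ]
bay_left 0.29 [264.  277.6] [ 0.519 -0.209  0.04 ]
bay_right 0.49 [246.2 309.8] [ 0.544 -0.308  0.04 ]
lip 0.94 [344.6 185.7] [0.506 0.186 0.052]
shelf_edge 0.86 [393.4 144.9] [0.611 0.21  0.275]
shelf_edge 0.38 [265.2 300.1] [ 0.64  -0.336  0.275]
tote 0.87 [249.4 292.3] [ 0.503 -0.253  0.   ]
tote 0.64 [137.3 271.3] [ 0.218 -0.407  0.   ]
tote 0.5
[... 443 characters left out ...]
 [185.5 178. ] [0.619 0.225 0.   ]
stand 0.32 [345.6 225.8] [ 0.46  -0.251  0.   ]
bay_left 0.62 [158.9 181.9] [0.601 0.293 0.04 ]
lip 0.83 [194.5 208.5] [0.518 0.186 0.052]
lip 0.49 [156.9 180.6] [0.602 0.295 0.052]
shelf_edge 0.26 [364.6 199.5] [ 0.496 -0.263  0.275]
tote 0.94 [405.4 306.7] [ 0.222 -0.413  0.   ]
tote 0.76 [345.3 206.5] [ 0.518 -0.252  0.   ]
tote 0.7 [380.9 239.7] [ 0.416 -0.352  0.   ]
tote_handle 0.79 [350.8 203.2] [ 0.514 -0.256  0.092]
tote_handle 0.75 [443.8 167.9] [ 0.606 -0.517  0.092]
stock_tote 0.63 [205.7 164. ] [0.65  0.155 0.04 ]
can 0.7 [160.7 181.4] [0.602 0.288 0.04 ]
water 0.84 [302.1 164.5] [ 0.649 -0.128  0.   ]
mug 0.56 [205.1 162.8] [0.664 0.165 0.   ]
```

View pics/scene.png

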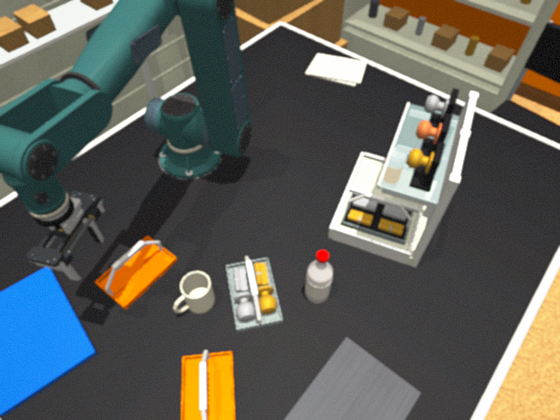

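View pics/top.png

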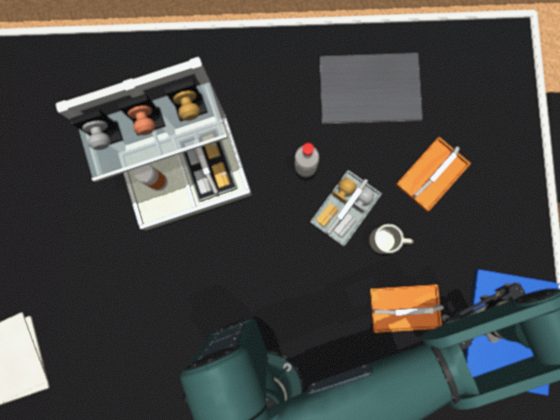

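The can (brown) is in the left bay at about top px (152,180), with the stock tote in the right bay. The grey tote is at top px (346,207). The orange trays are look-alikes. Next I'll refine the stand and tote poses with an overlay.

```bash
cat >> h.py <<'E'
def fr(x,y,yaw,P):
    c,s_=np.cos(yaw),np.sin(yaw); P=np.atleast_2d(P).astype(float)
    return np.c_[x+c*P[:,0]-s_*P[:,1], y+s_*P[:,0]+c*P[:,1], P[:,2]]
def box(x0,x1,y0,y1,z): return np.array([[x0,y0,z],[x1,y0,z],[x1,y1,z],[x0,y1,z]])
E
cat > ov.py <<'E'
from h import *
def ov(st,to,name,zoom=((('top',60,50,260,240),('scene',310,80,500,270)))):
    out=[]
    for c,x0,y0,x1,y1 in zoom:
        s=shot(c); im=s['pixels'][:,:,::-1].copy(); k=2
        im=cv2.resize(im,None,fx=k,fy=k,interpolation=cv2.INTER_CUBIC)
        def L(P,col): cv2.polylines(im,[np.int32(np.round(proj(s,P)*k))],True,col,1)
        L(fr(*st,box(-.117,.137,-.165,.165,.04)),(0,0,255))
        L(fr(*st,box(-.117,.137,-.165,.165,0)),(255,0,255))
        L(fr(*st,box(-.02,.123,-.154,.154,.289)),(0,255,0))
        L(fr(*to,box(-.095,.095,-.06,.06,.018)),(255,255,0))
        L(fr(*to,box(-.05,.05,-.007,.007,.1)),(0,255,255))
        out.append(im[y0*k:y1*k,x0*k:x1*k])
    h=max(o.shape[0] for o in out)
    out=[cv2.copyMakeBorder(o,0,h-o.shape[0],0,0,cv2.BORDER_CONSTANT) for o in out]
    cv2.imwrite('pics/'+name+'.png',np.hstack(out))
E
python3 - <<'E'
from h import *
from ov import ov
from scipy.optimize import least_squares
np.set_printoptions(precision=4,suppress=True)
S={c:shot(c) for c in('top','scene')}
# stand pose: silhouette fit: project solid hull vs mask bottom parts; use IoU of tote tray first
for c in S:
    for q in ('tote','stand','can'):
        for r in masks_of(c,q)[:3]: print(c,q,round(r['score'],2),r['extent'],r['mask'].sum())
m=[r for r in masks_of('top','tote') if 300<np.mean(r['extent'][::2])<360 and r['mask'].sum()>800]
if m:
    p=cv2.findContours(m[0]['mask'].astype(np.uint8),0,1)[0]; p=max(p,key=len).reshape(-1,2)
    w=np.array([onz(S['top'],q,.018)[:2] for q in p],np.float32); print(cv2.minAreaRect(w))
ov((.624,.217,.30),(.513,-.255,-.67),'ov1')
E
```

```text
top tote 0.95 [309.8, 172.9, 380.6, 246.7] 1587
top tote 0.8 [370.0, 284.2, 441.7, 334.2] 3068
top tote 0.63 [396.2, 137.6, 467.4, 207.6] 2735
top stand 0.97 [54.1, 59.0, 250.4, 229.1] 16039
top can 0.86 [135.2, 162.1, 166.5, 194.9] 652
scene tote 0.9 [182.3, 350.4, 234.3, 417.8] 3440
scene tote 0.78 [92.1, 232.2, 175.7, 308.4] 2988
scene tote 0.65 [226.1, 255.8, 280.6, 331.7] 1622
scene stand 0.83 [331.6, 88.1, 479.4, 264.9] 12011
scene can 0.34 [329.6, 87.0, 478.6, 266.1] 11839
((0.5143459439277649, -0.2506580352783203), (0.1245148628950119, 0.19653645157814026), 52.355472564697266)
```

View pics/ov1.png

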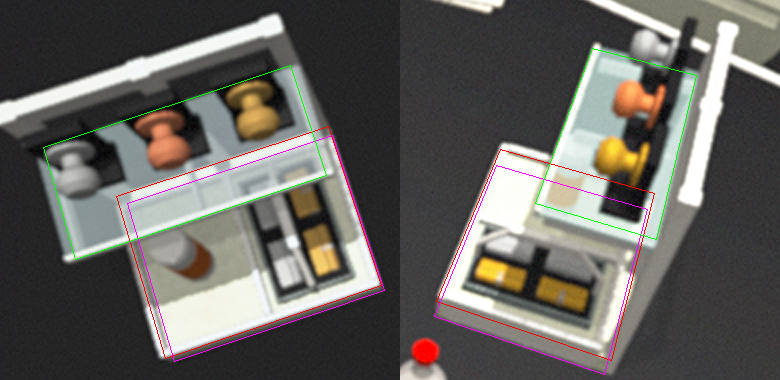

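```bash
cat >> h.py <<'E'
from scipy.spatial.transform import Rotation as Rn
try: G=float(grip_point_offset)
except NameError: G=None
def Rt(yaw,th): # tool orientation tilted forward by th along yaw
    return Rn.from_euler('z',yaw)*Rn.from_euler('y',-th)*Rn.from_euler('x',np.pi)
def plan(p,yaw,th):
    o=get_obs(); R0=Rn.from_euler('xyz',o['ee_rot']); R1=Rt(yaw,th)
    tcp=np.array(p)+R1.as_matrix()[:,2]*G
    print('t',round(o['time'],2),'turn',(R1*R0.inv()).as_rotvec().round(3),'shift',(tcp-o['tool_pos']).round(4),'tcp',tcp.round(3))
E
python3 - <<'E'
import bench; print([n for n in dir(bench) if n[0]!='_'])
from h import *
print(G)
if G:
    c=np.array([.6004,.2934,.13]); u=np.array([np.cos(.4),np.sin(.4),0])
    plan(c-u*.2+[0,0,.08],.4,np.radians(55))
E
```

```text
['IKError', 'close_job', 'get_obs', 'grip_point_offset', 'masks_of', 'place_of', 'snapshot']
0.0188
t 1.75 turn [ 0.391 -0.877 -0.037] shift [ 0.1962  0.7192 -0.0063] tcp [0.43  0.222 0.199]
```

Request:
{"op": "apply_moves", "data": {"commands": [[0,0,0,0.005,0.02,0.04,100],[0,0,0,0.01,0.06,0.08,100],[0,0,0,0.02,0.11,0.1,100],[0,0,0,0.04,0.155,0.1,100],[0,0,0,0.06,0.2,0.1,100]]}}

```text
time: 2.25
tool_pos: [0.2911, -0.3044, 0.3072]
ee_rot: [3.138, -0.001, 0.438]
wrist_force: [1.1, -0.2, -0.4]
width: 0.0941
finger_force: 0.0
```

Request:
{"op": "apply_moves", "data": {"commands": [[0,0,0,0.015,0.047,0,100],[0,0,0,0.03,0.094,0,100],[0,0,0,0.04,0.14,0,100],[0,0,0,0.05,0.19,0,100],[0,0,0,0.06,0.235,0,100]]}}

```text
time: 2.75
tool_pos: [0.3506, -0.0685, 0.3058]
ee_rot: [3.141, -0.001, 0.439]
wrist_force: [0.8, -0.4, 0.4]
width: 0.0942
finger_force: 0.0
```

Request:
{"op": "apply_moves", "data": {"commands": [[0.04,-0.09,0,0.01,0.045,-0.01,100],[0.09,-0.2,0,0.02,0.09,-0.02,100],[0.14,-0.31,-0.01,0.03,0.14,-0.03,100],[0.18,-0.41,-0.02,0.04,0.19,-0.03,100],[0.22,-0.5,-0.02,0.05,0.235,-0.03,100]]}}

```text
time: 3.25
tool_pos: [0.4005, 0.1658, 0.2761]
ee_rot: [3.133, -0.552, 0.42]
wrist_force: [0.3, 0.0, -0.2]
width: 0.0942
finger_force: 0.0
```

```bash
python3 - <<'E'
from h import *
c=np.array([.6004,.2934,.13]); u=np.array([np.cos(.4),np.sin(.4),0])
plan(c-u*.2+[0,0,.05],.4,np.radians(55)); print(get_obs())
E
```

```text
t 3.25 turn [ 0.168 -0.371 -0.014] shift [ 0.0298  0.0557 -0.1069] tcp [0.43  0.222 0.169]
{'time': 3.25, 'joint_positions': array([ 0.15568482, -0.62713339,  1.88428855,  0.13231523,  1.34755329,
        1.31524427]), 'qvel': array([ 1.51398603, -0.17514538,  0.41566913, -0.39570072, -1.390146  ,
        1.32766611]), 'joint_torque': array([ -5.7836245 ,  -7.6179412 , -32.99114585,   1.08564321,
        -0.64330095,  -1.10690285]), 'tool_pos': array([0.40054775, 0.16582431, 0.27611414]), 'ee_rot': array([ 3.13289498, -0.55247074,  0.41991214]), 'wrist_force': array([ 0.34667372,  0.04154902, -0.21567905]), 'wrist_torque': array([-0.07655762,  0.18399706, -0.05737478]), 'finger_force': 0.0, 'width': 0.09420626915111535}
```

Request:
{"op": "apply_moves", "data": {"commands": [[0.04,-0.09,0,0.006,0.012,-0.03,100],[0.09,-0.2,-0.007,0.015,0.03,-0.06,100],[0.13,-0.29,-0.01,0.022,0.045,-0.09,100],[0.168,-0.371,-0.014,0.03,0.056,-0.107,100],[0.168,-0.371,-0.014,0.03,0.056,-0.107,100]]}}

```text
time: 3.75
tool_pos: [0.425, 0.2201, 0.1557]
ee_rot: [-3.141, -0.935, 0.403]
wrist_force: [0.1, -0.2, -1.2]
width: 0.0935
finger_force: 0.0
```

```bash
python3 - <<'E'
from h import *
np.set_printoptions(precision=4,suppress=True)
s=shot('wrist','w1')
for r in place_of('wrist','can')[:2]: print(r, onz(s,r['pixel'],.04))
for r in masks_of('wrist','can')[:2]: print(r['score'],r['extent'])
o=get_obs(); print(o['joint_positions'])
c=np.array([.6004,.2934,.13])
plan(c,.4,np.radians(55))
E
```

```text
{'pixel': [281.3, 165.6], 'score': 0.55} [0.605 0.298 0.04 ]
{'pixel': [337.9, 237.2], 'score': 0.24} [0.5233 0.1935 0.04  ]
0.66 [259.4, 56.8, 309.1, 180.9]
[ 0.2899 -0.751   2.3335  0.1566  0.6102  1.3766]
t 3.9 turn [ 0.003 -0.001 -0.001] shift [ 0.1824  0.0787 -0.0533] tcp [0.615 0.299 0.119]
```

View pics/w1.png

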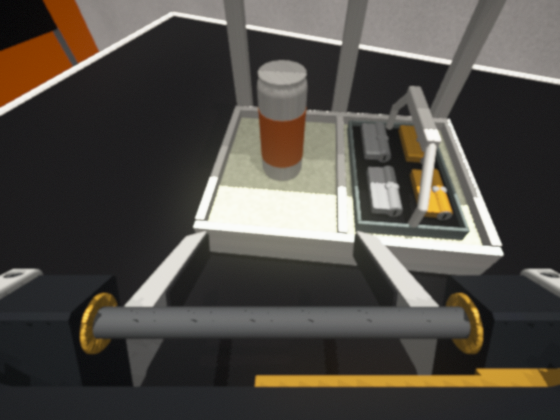

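Request:
{"op": "apply_moves", "data": {"commands": [[0,0,0,0.037,0.016,-0.02,100],[0,0,0,0.075,0.033,-0.04,100],[0,0,0,0.11,0.048,-0.053,100],[0,0,0,0.14,0.061,-0.053,100],[0,0,0,0.165,0.072,-0.053,100]]}}

```text
time: 4.4
tool_pos: [0.6015, 0.2934, 0.1202]
ee_rot: [3.139, -0.959, 0.402]
wrist_force: [-0.8, -0.2, 0.1]
width: 0.0941
finger_force: 0.0
```

```bash
python3 - <<'E'
from h import *
np.set_printoptions(precision=4,suppress=True)
s=shot('wrist')
o=get_obs(); R0=Rn.from_euler('xyz',o['ee_rot']); print('cam in tool',R0.inv().apply(ray(s,(0,0))[0]-o['tool_pos']))
r=masks_of('wrist','can')
for r in r[:1]:
    e=r['extent']; print(r['score'],e)
    d=ray(s,((e[0]+e[2])/2,(e[1]+e[3])/2))[1]; print('dir tool',R0.inv().apply(d))
plan((.603,.296,.13),.4,np.radians(55)); print(o['joint_positions'])
E
```

```text
cam in tool [ 0.0726 -0.0016 -0.1809]
0.79 [231.7, 157.1, 328.1, 307.0]
dir tool [-0.3496 -0.0045  0.9414]
t 4.5 turn [0.001 0.002 0.001] shift [ 0.0147  0.0083 -0.0024] tcp [0.617 0.302 0.119]
[ 0.3469 -0.1051  2.0506  0.1773  0.2376  1.3674]
```

Request:
{"op": "apply_moves", "data": {"commands": [[0,0,0,0.008,0.004,0,100],[0,0,0,0.014,0.007,0,100],[0,0,0,0.014,0.007,0,0],[0,0,0,0.014,0.007,0,0],[0,0,0,0.014,0.007,0,0]]}}

```text
time: 5.0
tool_pos: [0.6092, 0.2993, 0.1155]
ee_rot: [3.139, -0.953, 0.403]
wrist_force: [0.8, -0.5, 0.1]
width: 0.0736
finger_force: 0.0
```

Request:
{"op": "apply_moves", "data": {"commands": [[0,0,0,0,0,0,0],[0,0,0,0,0,0,0],[0,0,0,0,0,0,0],[0,0,0,0,0,0.01,0],[0,0,0,0,0,0.02,0]]}}

```text
time: 5.5
tool_pos: [0.6088, 0.2992, 0.1341]
ee_rot: [3.14, -0.95, 0.402]
wrist_force: [-0.5, -0.3, -2.0]
width: 0.0519
finger_force: 30.0
```

Request:
{"op": "apply_moves", "data": {"commands": [[0,0,0,0,0,0.013,0],[0,0,0,-0.005,-0.002,0.025,0],[0,0,0,-0.025,-0.011,0.025,0],[0,0,0,-0.05,-0.021,0.025,0],[0,0,0,-0.08,-0.034,0.025,0]]}}

```text
time: 6.0
tool_pos: [0.5292, 0.2653, 0.161]
ee_rot: [3.139, -0.953, 0.403]
wrist_force: [-0.4, -0.3, -2.6]
width: 0.0521
finger_force: 30.0
```

Request:
{"op": "apply_moves", "data": {"commands": [[0,0,0,-0.025,-0.011,0,0],[0,0,0,-0.04,-0.017,0,0],[0,0,0,-0.045,-0.019,0,0],[0,0,0.07,-0.064,0.017,0,0],[0,0,0.15,-0.087,0.05,0,0]]}}

```text
time: 6.5
tool_pos: [0.4429, 0.3161, 0.1617]
ee_rot: [3.139, -0.955, 0.554]
wrist_force: [-0.2, 0.2, -2.5]
width: 0.0523
finger_force: 30.0
```

```bash
python3 - <<'E'
from h import *
o=get_obs(); print(o['joint_positions'].round(3),o['tool_pos'],np.hypot(*o['tool_pos'][:2]),o['width'],o['finger_force'])
plan((.3,.5,.13),.97,np.radians(55))
E
```

```text
[ 0.476 -0.525  2.251  0.136  0.465  1.404] [0.44294289 0.31614064 0.16170283] 0.5441905081807523 0.052333367348018314 29.9754698574543
t 6.5 turn [ 0.005 -0.002  0.418] shift [-0.1342  0.1966 -0.0425] tcp [0.309 0.513 0.119]
```

Request:
{"op": "apply_moves", "data": {"commands": [[0,0,0.08,-0.025,0.04,0,0],[0,0,0.17,-0.051,0.08,-0.005,0],[0,0,0.26,-0.08,0.12,-0.015,0],[0,0,0.35,-0.11,0.16,-0.03,0],[0,0,0.418,-0.134,0.197,-0.045,0]]}}

```text
time: 7.0
tool_pos: [0.308, 0.5145, 0.1165]
ee_rot: [3.139, -0.956, 0.974]
wrist_force: [-0.2, 0.2, -1.8]
width: 0.0524
finger_force: 30.0
```

Request:
{"op": "apply_moves", "data": {"commands": [[0,0,0,0,0,-0.015,0],[0,0,0,0,0,-0.027,0],[0,0,0,0,0,-0.03,0],[0,0,0,0,0,-0.03,0],[0,0,0,0,0,-0.03,0]]}}

```text
time: 7.5
tool_pos: [0.3095, 0.513, 0.0867]
ee_rot: [3.139, -0.955, 0.97]
wrist_force: [0.0, -0.5, -2.5]
width: 0.0522
finger_force: 30.0
```

Request:
{"op": "apply_moves", "data": {"commands": [[0,0,0,0,0,-0.004,0],[0,0,0,0,0,-0.008,0],[0,0,0,0,0,-0.01,0],[0,0,0,0,0,-0.011,0],[0,0,0,0,0,-0.011,0]]}}

```text
time: 8.0
tool_pos: [0.3091, 0.5123, 0.0755]
ee_rot: [3.14, -0.953, 0.97]
wrist_force: [-1.0, 0.1, -2.1]
width: 0.0525
finger_force: 30.0
```

Request:
{"op": "apply_moves", "data": {"commands": [[0,0,0,0,0,-0.001,0],[0,0,0,0,0,-0.0015,0],[0,0,0,0,0,-0.002,0],[0,0,0,0,0,-0.002,0],[0,0,0,0,0,-0.002,0]]}}

```text
time: 8.5
tool_pos: [0.3094, 0.5126, 0.0755]
ee_rot: [3.141, -0.954, 0.97]
wrist_force: [-3.6, -0.2, 5.0]
width: 0.0522
finger_force: 29.9
```

Request:
{"op": "apply_moves", "data": {"commands": [[0,0,0,0,0,0,100],[0,0,0,0,0,0,100],[0,0,0,0,0,0,100],[0,0,0,0,0,0,100],[0,0,0,0,0,0,100]]}}

```text
time: 9.0
tool_pos: [0.309, 0.5116, 0.0735]
ee_rot: [3.141, -0.95, 0.971]
wrist_force: [-0.3, -0.1, -0.2]
width: 0.0883
finger_force: 0.0
```

Request:
{"op": "apply_moves", "data": {"commands": [[0,0,0,-0.009,-0.013,0.011,100],[0,0,0,-0.023,-0.034,0.029,100],[0,0,0,-0.037,-0.054,0.046,100],[0,0,0,-0.051,-0.074,0.07,100],[0,0,0,-0.055,-0.081,0.11,100]]}}

```text
time: 9.5
tool_pos: [0.2517, 0.428, 0.1794]
ee_rot: [3.141, -0.943, 0.97]
wrist_force: [1.4, 0.9, 0.5]
width: 0.094
finger_force: 0.0
```

```bash
python3 - <<'E'
from h import *
np.set_printoptions(precision=4,suppress=True)
o=get_obs(); print(o['joint_positions'].round(3))
s=shot('top')
for r in masks_of('top','can')[:2]: print(r['score'],r['extent'],proj(s,[[.3,.5,0],[.3,.5,.135]]))
th=np.radians(45); u=np.array([np.cos(-.657),np.sin(-.657),0]); t=np.array([.514,-.252,.092])
plan(t-.1*u+[0,0,.16],-.657,th)
plan(t,-.657,th)
print(proj(s,[[.514,-.252,0]]))
E
```

```text
[ 0.864 -0.706  2.293  0.149  0.619  1.387]
0.73 [61.0, 278.1, 97.1, 300.0] [[ 92.2246 287.2037]
 [ 68.1744 289.8432]]
0.72 [310.6, 171.7, 380.4, 244.9] [[ 92.2246 287.2037]
 [ 68.1744 289.8432]]
t 9.6 turn [-0.029  0.201 -1.622] shift [ 0.1897 -0.6314  0.045 ] tcp [ 0.445 -0.199  0.239]
t 9.6 turn [-0.029  0.201 -1.622] shift [ 0.2689 -0.6925 -0.115 ] tcp [ 0.525 -0.26   0.079]
[[345.2811 207.8175]]
```

Request:
{"op": "apply_moves", "data": {"commands": [[0,0,-0.09,0.034,-0.024,0.015,100],[0,0,-0.18,0.066,-0.049,0.03,100],[0,0,-0.27,0.097,-0.077,0.04,100],[0,0,-0.36,0.125,-0.108,0.05,100],[0,0,-0.45,0.151,-0.14,0.06,100]]}}

```text
time: 10.1
tool_pos: [0.4061, 0.2896, 0.2438]
ee_rot: [3.141, -0.951, 0.517]
wrist_force: [-0.2, 0.1, 0.1]
width: 0.0941
finger_force: 0.0
```

Request:
{"op": "apply_moves", "data": {"commands": [[0,0,-0.09,0.0225,-0.035,0,100],[0,0,-0.18,0.042,-0.072,0,100],[0,0,-0.27,0.059,-0.11,0,100],[0,0,-0.36,0.072,-0.149,0,100],[0,0,-0.45,0.082,-0.19,0,100]]}}

```text
time: 10.6
tool_pos: [0.4875, 0.0993, 0.2431]
ee_rot: [3.141, -0.95, 0.068]
wrist_force: [-0.1, 0.0, -0.7]
width: 0.0942
finger_force: 0.0
```

Request:
{"op": "apply_moves", "data": {"commands": [[0,0,-0.09,0.006,-0.039,0,100],[0,0,-0.18,0.01,-0.078,0,100],[0,0,-0.27,0.01,-0.118,0,100],[0,0,-0.36,0.006,-0.157,0,100],[0,0,-0.45,0,-0.196,0,100]]}}

```text
time: 11.1
tool_pos: [0.4869, -0.0966, 0.2431]
ee_rot: [3.141, -0.95, -0.383]
wrist_force: [0.6, -0.3, 0.2]
width: 0.0941
finger_force: 0.0
```

```bash
python3 - <<'E'
from h import *
np.set_printoptions(precision=4,suppress=True)
o=get_obs(); print(o['joint_positions'].round(3),o['tool_pos'],o['ee_rot'])
th=np.radians(50); u=np.array([np.cos(-.657),np.sin(-.657),0]); t=np.array([.514,-.252,.092])+.003*u
plan(t-.09*u+[0,0,.12],-.657,th)
plan(t,-.657,th)
E
```

```text
[-0.211 -0.709  2.172 -0.207  0.746  1.824] [ 0.4869 -0.0966  0.2431] [ 3.1406 -0.9501 -0.3826]
t 11.1 turn [ 0.039  0.067 -0.274] shift [-0.0304 -0.111  -0.0432] tcp [ 0.457 -0.208  0.2  ]
t 11.1 turn [ 0.039  0.067 -0.274] shift [ 0.0409 -0.166  -0.1632] tcp [ 0.528 -0.263  0.08 ]
```

Request:
{"op": "apply_moves", "data": {"commands": [[0.01,0.02,-0.07,-0.008,-0.03,-0.01,100],[0.02,0.035,-0.14,-0.015,-0.06,-0.025,100],[0.03,0.05,-0.21,-0.023,-0.09,-0.035,100],[0.039,0.067,-0.274,-0.03,-0.111,-0.043,100],[0.039,0.067,-0.274,-0.03,-0.111,-0.043,100]]}}

```text
time: 11.6
tool_pos: [0.4565, -0.2072, 0.1988]
ee_rot: [3.14, -0.87, -0.655]
wrist_force: [-0.2, -0.1, -0.0]
width: 0.0943
finger_force: 0.0
```

```bash
python3 - <<'E'
from h import *
np.set_printoptions(precision=4,suppress=True)
o=get_obs(); print(o['joint_positions'].round(3))
s=shot('wrist')
st=(.624,.217,.30)
for q,z in (('tote_handle',.092),('tote',0.)):
    for r in place_of('wrist',q)[:2]: print(q,r,onz(s,r['pixel'],z))
im=s['pixels'][:,:,::-1].copy()
for to,c in (((.514,-.252,-.657),(255,255,0)),):
    for P in (box(-.095,.095,-.06,.06,.018),box(-.05,.05,-.007,.007,.1)): cv2.polylines(im,[np.int32(proj(s,fr(*to,P)))],True,c,1)
cv2.imwrite('pics/w2.png',im)
plan((.514,-.252,.092),-.657,np.radians(50))
E
```

```text
[-0.406 -0.616  2.174 -0.282  0.749  1.942]
tote_handle {'pixel': [378.4, 101.8], 'score': 0.81} [ 0.6025 -0.5077  0.092 ]
tote_handle {'pixel': [279.8, 232.3], 'score': 0.59} [ 0.5127 -0.248   0.092 ]
tote {'pixel': [364.2, 140.3], 'score': 0.84} [ 0.6128 -0.518   0.    ]
tote {'pixel': [283.3, 266.2], 'score': 0.57} [ 0.5101 -0.2516  0.    ]
t 11.75 turn [ 0.     0.001 -0.004] shift [ 0.068  -0.0552 -0.121 ] tcp [ 0.525 -0.261  0.08 ]
```

View pics/w2.png

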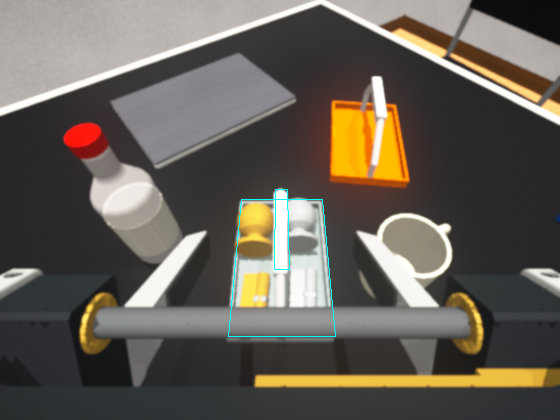

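Request:
{"op": "apply_moves", "data": {"commands": [[0,0,0,0.022,-0.018,-0.036,100],[0,0,0,0.044,-0.036,-0.072,100],[0,0,0,0.06,-0.048,-0.1,100],[0,0,-0.003,0.07,-0.056,-0.115,100],[0,0,-0.003,0.073,-0.059,-0.121,100]]}}

```text
time: 12.25
tool_pos: [0.5302, -0.2644, 0.0777]
ee_rot: [3.141, -0.871, -0.655]
wrist_force: [-0.8, 0.3, -0.1]
width: 0.0939
finger_force: 0.0
```

```bash
python3 - <<'E'
from h import *
np.set_printoptions(precision=4,suppress=True)
plan((.513+.008*.792,-.251-.008*.61,.092),-.657,np.radians(50)); print(get_obs()['wrist_torque'],get_obs()['wrist_force'])
E
```

```text
t 12.25 turn [-0.001 -0.002 -0.001] shift [ 0.0006 -0.0003  0.0023] tcp [ 0.531 -0.265  0.08 ]
[ 0.2331  0.2379 -0.0609] [-0.7906  0.3036 -0.0605]
```

Request:
{"op": "apply_moves", "data": {"commands": [[0,0,0,0,0,0.002,0],[0,0,0,0,0,0.002,0],[0,0,0,0,0,0.002,0],[0,0,0,0,0,0.002,0],[0,0,0,0,0,0.002,0]]}}

```text
time: 12.75
tool_pos: [0.5302, -0.2651, 0.0832]
ee_rot: [-3.141, -0.876, -0.658]
wrist_force: [0.8, -0.3, 0.5]
width: 0.0573
finger_force: 0.0
```

Request:
{"op": "apply_moves", "data": {"commands": [[0,0,0,0,0,0,0],[0,0,0,0,0,0,0],[0,0,0,0,0,0,0],[0,0,0,0,0,0,0],[0,0,0,0,0,0,0]]}}

```text
time: 13.25
tool_pos: [0.5301, -0.2651, 0.082]
ee_rot: [-3.141, -0.874, -0.658]
wrist_force: [3.1, 5.1, 1.8]
width: 0.0176
finger_force: 2.5
```

Request:
{"op": "apply_moves", "data": {"commands": [[0,0,0,0,0,0,0],[0,0,0,0,0,0,0],[0,0,0,0,0,0,0],[0,0,0,0,0,0,0],[0,0,0,0,0,0,0]]}}

```text
time: 13.75
tool_pos: [0.5301, -0.2649, 0.0819]
ee_rot: [-3.141, -0.874, -0.657]
wrist_force: [1.9, 2.1, -1.8]
width: 0.0136
finger_force: 30.0
```

Request:
{"op": "apply_moves", "data": {"commands": [[0,0,0,0,0,0.002,0],[0,0,0,0,0,0.005,0],[0,0,0,0,0,0.009,0],[0,0,0,0,0,0.013,0],[0,0,0,0,0,0.015,0]]}}

```text
time: 14.25
tool_pos: [0.5295, -0.2652, 0.0966]
ee_rot: [-3.142, -0.873, -0.658]
wrist_force: [0.6, 0.1, -7.1]
width: 0.0137
finger_force: 30.0
```

```bash
python3 - <<'E'
from h import *
np.set_printoptions(precision=4,suppress=True)
o=get_obs();print(o['wrist_torque'],o['wrist_force'],o['tool_pos'])
s=shot('wrist'); im=s['pixels'][:,:,::-1].copy()
g=o['tool_pos']-Rn.from_euler('xyz',o['ee_rot']).as_matrix()[:,2]*G
u=np.array([np.cos(-.657),np.sin(-.657)]); xy=g[:2]-.008*u
for P in (box(-.095,.095,-.06,.06,.018),box(-.05,.05,-.007,.007,.1)):
    P=P+[0,0,g[2]-.092]; cv2.polylines(im,[np.int32(proj(s,fr(*xy,-.657,P)))],True,(255,255,0),1)
cv2.imwrite('pics/w3.png',im)
E
```

```text
[0.875  0.955  0.0239] [ 0.5976  0.1162 -7.0568] [ 0.5295 -0.2652  0.0966]
```

View pics/w3.png

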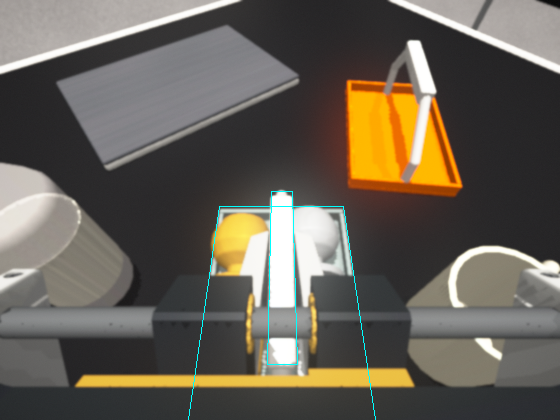

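Request:
{"op": "apply_moves", "data": {"commands": [[0,0,0,0,0,0.008,0],[0,0,0,0,0,0.024,0],[0,0,0,0,0,0.044,0],[0,0,0,0,0,0.064,0],[0,0,0,-0.003,0.001,0.084,0]]}}

```text
time: 14.8
tool_pos: [0.5269, -0.264, 0.1821]
ee_rot: [-3.141, -0.873, -0.657]
wrist_force: [-0.1, -1.1, -7.0]
width: 0.014
finger_force: 30.0
```

Request:
{"op": "apply_moves", "data": {"commands": [[0,0,0,-0.009,0.004,0.012,0],[0,0,0,-0.024,0.012,0.016,0],[0,0,0,-0.042,0.021,0.016,0],[0,0,0,-0.059,0.029,0.016,0],[0,0,0,-0.068,0.034,0.016,0]]}}

```text
time: 15.3
tool_pos: [0.4576, -0.2294, 0.1966]
ee_rot: [-3.141, -0.872, -0.657]
wrist_force: [-0.5, -0.3, -7.0]
width: 0.0137
finger_force: 30.0
```

```bash
python3 - <<'E'
from h import *
np.set_printoptions(precision=4,suppress=True)
o=get_obs();print(o['joint_positions'],o['wrist_torque'],o['wrist_force'],o['tool_pos'],o['ee_rot'])
a=np.arctan2(o['tool_pos'][1],o['tool_pos'][0]); r=np.hypot(*o['tool_pos'][:2]); 
v=np.array([np.cos(.3),np.sin(.3),0]); b=np.array([.6004,.2934,0])
pre=b-.192*v+[0,0,.092+.115]
plan(pre,.3,np.radians(50)); tcp=pre+Rt(.3,np.radians(50)).as_matrix()[:,2]*G
a1=np.arctan2(tcp[1],tcp[0]); r1=np.hypot(*tcp[:2]); print(a,a1,r,r1)
N=24; f=np.linspace(0,1,N+1); f=3*f**2-2*f**3
A=a+(a1-a)*f; Rr=r+(r1-r)*f; X=np.c_[Rr*np.cos(A),Rr*np.sin(A)]; Y=o['ee_rot'][2]+(.3-o['ee_rot'][2])*f
for k in range(0,N,5): print([[round(Y[min(j,N)]-Y[k],3),*(X[min(j,N)]-X[k]).round(3)] for j in range(k+1,k+6)])
E
```

```text
[-0.4859 -0.5971  2.1703 -0.2006  0.7133  1.8343] [0.842  0.9121 0.0375] [-0.4536 -0.2654 -6.9836] [ 0.4576 -0.2294  0.1966] [-3.1412 -0.8724 -0.6575]
t 15.3 turn [-0.    -0.     0.957] shift [-0.0268  0.4703 -0.0016] tcp [0.431 0.241 0.195]
-0.4646708653975432 0.5099670877054664 0.5118339933968444 0.4935303160377709
[[np.float64(0.005), np.float64(0.001), np.float64(0.002)], [np.float64(0.019), np.float64(0.004), np.float64(0.009)], [np.float64(0.041), np.float64(0.008), np.float64(0.02)], [np.float64(0.071), np.float64(0.014), np.float64(0.034)], [np.float64(0.107), np.float64(0.02), np.float64(0.052)]]
[[np.float64(0.042), np.float64(0.006), np.float64(0.021)], [np.float64(0.089), np.float64(0.013), np.float64(0.045)], [np.float64(0.141), np.float64(0.018), np.float64(0.071)], [np.float64(0.196), np.float64(0.022), np.float64(0.099)], [np.float64(0.253), np.float64(0.025), np.float64(0.128)]]
[[np.float64(0.059), np.float64(0.001), np.float64(0.03)], [np.float64(0.119), np.float64(0.0), np.float64(0.061)], [np.float64(0.178), np.float64(-0.003), np.float64(0.091)], [np.float64(0.237), np.float64(-0.007), np.float64(0.121)], [np.float64(0.294), np.float64(-0.013), np.float64(0.149)]]
[[np.float64(0.055), np.float64(-0.007), np.float64(0.027)], [np.float64(0.106), np.float64(-0.016), np.float64(0.052)], [np.float64(0.153), np.float64(-0.024), np.float64(0.074)], [np.float64(0.196), np.float64(-0.033), np.float64(0.093)], [np.float64(0.232), np.float64(-0.041), np.float64(0.11)]]
[[np.float64(0.03), np.float64(-0.007), np.float64(0.013)], [np.float64(0.052), np.float64(-0.013), np.float64(0.023)], [np.float64(0.066), np.float64(-0.016), np.float64(0.029)], [np.float64(0.071), np.float64(-0.017), np.float64(0.031)], [np.float64(0.071), np.float64(-0.017), np.float64(0.031)]]
```

Request:
{"op": "apply_moves", "data": {"commands": [[0,0,0.005,0.001,0.002,0,0],[0,0,0.019,0.004,0.009,0,0],[0,0,0.041,0.008,0.02,0,0],[0,0,0.071,0.014,0.034,0,0],[0,0,0.107,0.02,0.052,0,0]]}}

```text
time: 15.8
tool_pos: [0.4798, -0.177, 0.1968]
ee_rot: [-3.141, -0.873, -0.548]
wrist_force: [0.3, 0.1, -6.9]
width: 0.0137
finger_force: 30.0
```

Request:
{"op": "apply_moves", "data": {"commands": [[0,0,0.042,0.006,0.021,0,0],[0,0,0.089,0.013,0.045,0,0],[0,0,0.141,0.018,0.071,0,0],[0,0,0.196,0.022,0.099,0,0],[0,0,0.253,0.025,0.128,0,0]]}}

```text
time: 16.3
tool_pos: [0.5045, -0.0479, 0.1968]
ee_rot: [-3.141, -0.873, -0.294]
wrist_force: [0.1, 0.7, -8.1]
width: 0.0138
finger_force: 30.0
```

Request:
{"op": "apply_moves", "data": {"commands": [[0,0,0.059,0.001,0.03,0,0],[0,0,0.119,0,0.061,0,0],[0,0,0.178,-0.003,0.091,0,0],[0,0,0.237,-0.007,0.121,0,0],[0,0,0.294,-0.013,0.149,0,0]]}}

```text
time: 16.8
tool_pos: [0.4908, 0.1014, 0.1969]
ee_rot: [-3.14, -0.873, 0.001]
wrist_force: [0.4, -0.6, -7.4]
width: 0.0138
finger_force: 30.0
```

Request:
{"op": "apply_moves", "data": {"commands": [[0,0,0.055,-0.007,0.027,0,0],[0,0,0.106,-0.016,0.052,0,0],[0,0,0.153,-0.024,0.074,0,0],[0,0,0.196,-0.033,0.093,0,0],[0,0,0.232,-0.041,0.11,0,0]]}}

```text
time: 17.3
tool_pos: [0.4492, 0.211, 0.1968]
ee_rot: [-3.14, -0.873, 0.232]
wrist_force: [-0.0, -0.0, -7.5]
width: 0.014
finger_force: 30.0
```

Request:
{"op": "apply_moves", "data": {"commands": [[0,0,0.03,-0.007,0.013,0,0],[0,0,0.052,-0.013,0.023,0,0],[0,0,0.066,-0.016,0.029,0,0],[0,0,0.071,-0.017,0.031,0,0],[0,0,0.071,-0.017,0.031,0,0]]}}

```text
time: 17.8
tool_pos: [0.433, 0.2398, 0.197]
ee_rot: [3.141, -0.874, 0.3]
wrist_force: [0.0, -0.5, -7.8]
width: 0.0137
finger_force: 30.0
```

```bash
python3 - <<'E'
from h import *
np.set_printoptions(precision=4,suppress=True)
o=get_obs();print(o['joint_positions'],o['wrist_torque'],o['wrist_force'],o['tool_pos'],o['ee_rot'])
st=(.624,.217,.30)
s=shot('wrist'); im=s['pixels'][:,:,::-1].copy()
g=o['tool_pos']-Rn.from_euler('xyz',o['ee_rot']).as_matrix()[:,2]*G
def L(P,c): cv2.polylines(im,[np.int32(proj(s,P))],True,c,1)
L(fr(*st,box(-.107,.107,.005,.155,.053)),(0,0,255)); L(fr(*st,box(-.117,.137,-.165,.165,.053)),(0,0,255))
yaw=o['ee_rot'][2]; xy=g[:2]-.008*np.array([np.cos(yaw),np.sin(yaw)])
for P in (box(-.095,.095,-.06,.06,.018),box(-.05,.05,-.007,.007,.1)): L(fr(*xy,yaw,P+[0,0,g[2]-.092]),(255,255,0))
cv2.imwrite('pics/w4.png',im)
v=np.array([np.cos(.3),np.sin(.3),0]); b=np.array([.6004,.2934,0])+.008*v
for z in (.085,.055): plan(b+[0,0,.092+z],.3,np.radians(50))
print('tote bottom', g[2]-.092)
E
```

```text
[ 0.4987 -0.6467  2.1938 -0.2258  0.7435  1.8668] [-0.3279  1.2179 -0.0145] [ 0.0442 -0.4948 -7.7835] [0.433  0.2398 0.197 ] [ 3.1413 -0.8736  0.3001]
t 17.85 turn [-0.     0.001  0.001] shift [ 0.1886  0.0604 -0.0321] tcp [0.622 0.3   0.165]
t 17.85 turn [-0.     0.001  0.001] shift [ 0.1886  0.0604 -0.0621] tcp [0.622 0.3   0.135]
tote bottom 0.11703050322786387
```

View pics/w4.png

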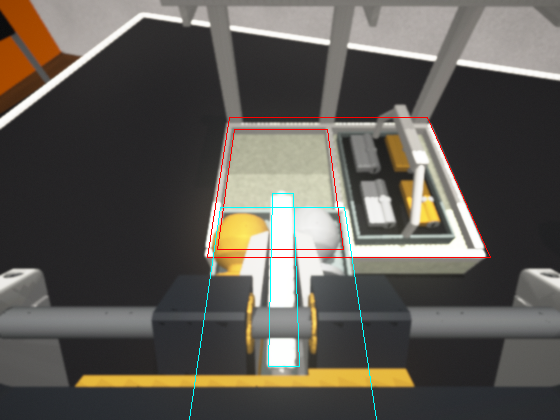

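Request:
{"op": "apply_moves", "data": {"commands": [[0,0,0,0.006,0.002,-0.003,0],[0,0,0,0.022,0.007,-0.01,0],[0,0,0,0.044,0.014,-0.018,0],[0,0,0,0.068,0.022,-0.026,0],[0,0,0,0.094,0.03,-0.032,0]]}}

```text
time: 18.35
tool_pos: [0.5282, 0.2694, 0.1636]
ee_rot: [3.141, -0.872, 0.299]
wrist_force: [0.3, 0.1, -6.7]
width: 0.0139
finger_force: 30.0
```

Request:
{"op": "apply_moves", "data": {"commands": [[0,0,0,0.026,0.008,0,0],[0,0,0,0.05,0.016,0,0],[0,0,0,0.072,0.023,0,0],[0,0,0,0.087,0.028,-0.003,0],[0,0,0,0.094,0.03,-0.01,0]]}}

```text
time: 18.85
tool_pos: [0.6237, 0.2998, 0.1556]
ee_rot: [-3.142, -0.876, 0.299]
wrist_force: [0.3, -0.4, -6.6]
width: 0.0139
finger_force: 30.0
```

```bash
python3 - <<'E'
from h import *
from ov import ov
np.set_printoptions(precision=4,suppress=True)
o=get_obs();print(o['wrist_torque'],o['wrist_force'],o['tool_pos'],o['ee_rot'])
v=np.array([np.cos(.3),np.sin(.3),0]); b=np.array([.6004,.2934,0])+.008*v
plan(b+[0,0,.092+.04],.3,np.radians(50))
g=o['tool_pos']-Rn.from_euler('xyz',o['ee_rot']).as_matrix()[:,2]*G; print('bottom',g[2]-.092)
st=(.624,.217,.30); out=[]
for c,x0,y0,x1,y1 in (('wrist',140,60,540,360),('top',60,100,260,250)):
    k=1 if c=='wrist' else 2
    s=shot(c); im=cv2.resize(s['pixels'][:,:,::-1],None,fx=k,fy=k,interpolation=cv2.INTER_CUBIC)
    def L(P,c_): cv2.polylines(im,[np.int32(np.round(proj(s,P)*k))],True,c_,1)
    L(fr(*st,box(-.107,.107,.005,.155,.055)),(0,0,255))
    L(fr(*(g[:2]-.008*v[:2]),.3,box(-.095,.095,-.06,.06,.018)+[0,0,g[2]-.092]),(255,255,0))
    out.append(im[y0*k:y1*k,x0*k:x1*k])
cv2.imwrite('pics/w5.png',np.hstack(out))
E
```

```text
[-0.3378  1.1925  0.0445] [ 0.3409 -0.3738 -6.6133] [0.6237 0.2998 0.1556] [-3.1415 -0.8758  0.2986]
t 18.85 turn [-0.001  0.003  0.001] shift [-0.0019  0.0002 -0.0357] tcp [0.622 0.3   0.12 ]
bottom 0.07560858077583257
```

View pics/w5.png

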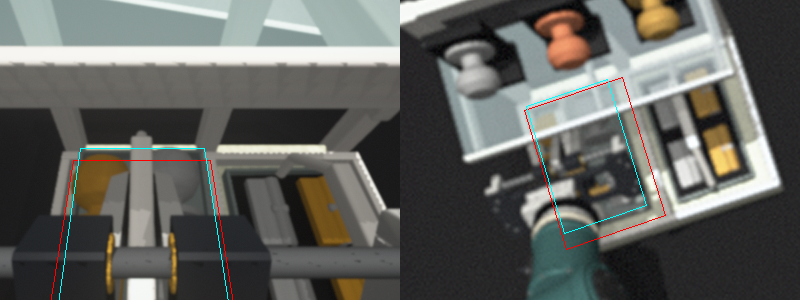

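Request:
{"op": "apply_moves", "data": {"commands": [[0,0,0,0,0,-0.006,0],[0,0,0,-0.001,0,-0.013,0],[0,0,0,-0.002,0,-0.02,0],[0,0,0,-0.002,0,-0.026,0],[0,0,0,-0.002,0,-0.03,0]]}}

```text
time: 19.45
tool_pos: [0.6183, 0.2997, 0.1238]
ee_rot: [-3.142, -0.872, 0.3]
wrist_force: [-0.1, 0.1, -6.4]
width: 0.0139
finger_force: 30.0
```

Request:
{"op": "apply_moves", "data": {"commands": [[0,0,0,0,0,-0.0005,0],[0,0,0,0,0,-0.001,0],[0,0,0,0,0,-0.002,0],[0,0,0,0,0,-0.003,0],[0,0,0,0,0,-0.003,0]]}}

```text
time: 19.95
tool_pos: [0.6191, 0.2999, 0.1222]
ee_rot: [-3.141, -0.874, 0.3]
wrist_force: [-0.5, 0.4, -6.9]
width: 0.0138
finger_force: 30.0
```

Request:
{"op": "apply_moves", "data": {"commands": [[0,0,0,0.001,0,-0.0005,0],[0,0,0,0.001,0,-0.001,0],[0,0,0,0.001,0,-0.0015,0],[0,0,0,0.001,0,-0.002,0],[0,0,0,0.001,0,-0.002,0]]}}

```text
time: 20.45
tool_pos: [0.6209, 0.3002, 0.122]
ee_rot: [-3.141, -0.877, 0.3]
wrist_force: [-2.5, -0.6, -0.5]
width: 0.0135
finger_force: 30.0
```

Request:
{"op": "apply_moves", "data": {"commands": [[0,0,0,0,0,-0.0005,0],[0,0,0,0,0,-0.0005,0],[0,0,0,0,0,-0.0005,60],[0,0,0,0,0,-0.0005,60],[0,0,0,0,0,-0.0005,60]]}}

```text
time: 20.95
tool_pos: [0.6209, 0.3003, 0.121]
ee_rot: [-3.141, -0.877, 0.299]
wrist_force: [0.9, 0.4, -0.5]
width: 0.0346
finger_force: 0.0
```

Request:
{"op": "apply_moves", "data": {"commands": [[0,0,0,0,0,0,60],[0,0,0,0,0,0,60],[0,0,0,0,0,0,60],[0,0,0,0,0,0,60],[0,0,0,0,0,0,60]]}}

```text
time: 21.45
tool_pos: [0.62, 0.2999, 0.1194]
ee_rot: [-3.141, -0.874, 0.299]
wrist_force: [-0.3, 0.5, -0.5]
width: 0.0567
finger_force: 0.0
```

```bash
python3 - <<'E'
from h import *
o=get_obs(); z=Rn.from_euler('xyz',o['ee_rot']).as_matrix()[:,2]; print(z*-.05, z*-.2,o['width'],o['wrist_force'])
E
```

```text
[-0.03662085 -0.01132954  0.03210225] [-0.14648342 -0.04531815  0.12840901] 0.05665684194404572 [-0.29855469  0.49301379 -0.53865259]
```

Request:
{"op": "apply_moves", "data": {"commands": [[0,0,0,-0.008,-0.002,0.006,60],[0,0,0,-0.022,-0.007,0.019,60],[0,0,0,-0.042,-0.013,0.037,60],[0,0,0,-0.065,-0.02,0.055,60],[0,0,0,-0.09,-0.028,0.075,60]]}}

```text
time: 21.95
tool_pos: [0.5287, 0.2714, 0.1949]
ee_rot: [-3.141, -0.873, 0.299]
wrist_force: [-0.5, 0.0, 0.5]
width: 0.0561
finger_force: 0.0
```

Request:
{"op": "apply_moves", "data": {"commands": [[0,0,0,-0.02,-0.007,0.02,60],[0,0,0,-0.04,-0.013,0.04,60],[0,0,0,-0.055,-0.02,0.06,60],[0,0,0,-0.06,-0.025,0.08,60],[0,0,0,-0.06,-0.025,0.08,60]]}}

```text
time: 22.45
tool_pos: [0.4703, 0.2471, 0.2805]
ee_rot: [-3.139, -0.883, 0.298]
wrist_force: [0.6, -0.2, 0.4]
width: 0.0565
finger_force: 0.0
```

```bash
python3 - <<'E'
from h import *
np.set_printoptions(precision=4,suppress=True)
st=(.624,.217,.30)
s=shot('wrist'); im=s['pixels'][:,:,::-1].copy()
def L(P,c_): cv2.polylines(im,[np.int32(np.round(proj(s,P)))],True,c_,1)
L(fr(*st,box(-.107,.107,.005,.155,.055)),(0,0,255))
L(fr(*st,box(-.095,.095,.02,.14,.058)),(255,255,0))
cv2.imwrite('pics/w6.png',im)
s2=shot('top')
for q in ('can','water','mug'):
    for r in place_of('top',q)[:2]: print(q,r['score'],onz(s2,r['pixel'],0))
for r in place_of('wrist','tote_handle')[:3]:
    P=onz(s,r['pixel'],.132)-[.6004,.2934,0]; c,d=np.cos(.3),np.sin(.3); print(r['score'],c*P[0]+d*P[1],-d*P[0]+c*P[1])
E
```

```text
can 0.92 [0.3077 0.4926 0.    ]
water 0.69 [ 0.6379 -0.1381  0.    ]
water 0.33 [0.6625 0.1703 0.    ]
mug 0.9 [ 0.4113 -0.3591  0.    ]
0.9 -0.0014779964975196644 0.0015318306630433113
```

View pics/w6.png

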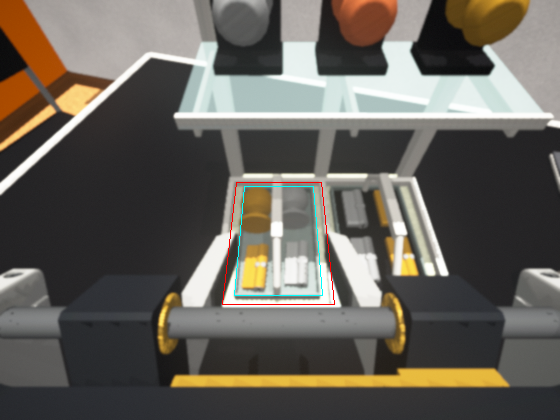

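The tote sits centred in the left bay (px 235–320, 185–297), matching the target outline. All four samples are in it and the gripper is clear, so I'm handing in.

```bash
python3 -c "
from bench import *
print(close_job())"
```

```text
the job is handed in; nothing more can be done
None
```

The job is handed in; no verdict came back. By my last camera check, the can is upright on the table clear of the stand, and the tote is released and level in the left bay, within about 2 mm of centre, with all four samples in it; the other tote, bottle and mug looked undisturbed.

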